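Build an antenna mast foot's insulator stack on the matching plate

TASK

Build the insulator stack on the mast foot's stud: first the new aluminium plate that has the same outline as the old dark plate on the cardboard beside the mast foot, then the wide porcelain ring, then the narrow porcelain ring, and last the brass cap over the stud's end. Each must lie flat on the one below; set the porcelain down, do not drop it. Leave the two plates that do not match where they lie.

Things in the scene. Friction and masses are not known exactly. Their poses are not given: they have to be found in the camera images.
- mast_foot: Mast foot, fixed: round grey disc 116 mm in diameter, flat top 20 mm above the table; in its centre an upright steel stud, 14 mm thick, 52 mm tall above the disc, its last 8 mm tapered to 6 mm. A cardboard pad 115 x 120 mm, 4 mm thick, with the sample plate on it, lies against its far side (its +x). Origin: on the stud's axis at table height; z up.
- old_square: Old plate, square, 58 x 58 mm, sides along its x and y. Dark steel, 5 mm thick, fixed (a pattern only). Lies on the cardboard beside the mast foot, about 115 mm from the stud (then it is the sample), or in the blue tray, over 300 mm from the stud (then ignore it). Origin: centre of its underside, 4 mm above the table.
- old_oblong: Old plate, oblong with round ends, 110 mm long (x), 42 mm wide (y), long sides straight for 68 mm. Dark steel, 5 mm thick, fixed (a pattern only). Lies on the cardboard beside the mast foot, about 115 mm from the stud (then it is the sample), or in the blue tray, over 300 mm from the stud (then ignore it). Origin: centre of its underside, 4 mm above the table.
- old_waisted: Old plate, waisted (H or dog-bone), 102 mm long (x): ends 66 mm wide (y), waist between them 42 mm wide (y) and 46 mm long. Dark steel, 5 mm thick, fixed (a pattern only). Lies on the cardboard beside the mast foot, about 115 mm from the stud (then it is the sample), or in the blue tray, over 300 mm from the stud (then ignore it). Origin: centre of its underside, 4 mm above the table.
- plate_square: New plate, square, 58 x 58 mm, sides along its x and y. Loose, bright aluminium, 10 mm thick, about 80 g, lying flat on the table; round 24 mm through-hole at its centre. Origin: centre of its underside; z up.
- plate_oblong: New plate, oblong with round ends, 110 mm long (x), 42 mm wide (y), long sides straight for 68 mm. Loose, bright aluminium, 10 mm thick, about 80 g, lying flat on the table; round 24 mm through-hole at its centre. Origin: centre of its underside; z up.
- plate_waisted: New plate, waisted (H or dog-bone), 102 mm long (x): ends 66 mm wide (y), waist between them 42 mm wide (y) and 46 mm long. Loose, bright aluminium, 10 mm thick, about 80 g, lying flat on the table; round 24 mm through-hole at its centre. Origin: centre of its underside; z up.
- wide_insulator: Wide insulator: loose white porcelain ring, 64 mm outside diameter, 18 mm high, 24 mm bore, about 110 g. Lies flat, axis upright. Origin: centre of its underside.
- narrow_insulator: Narrow insulator: loose white porcelain ring, 44 mm outside diameter, 14 mm high, 24 mm bore, about 40 g. Lies flat, axis upright. Origin: centre of its underside.
- cap: Brass cap: loose round cap 38 mm in diameter and 24 mm high, plus an 18 mm wide, 3.5 mm high button on top; blind bore from below 23 mm wide, 16 mm deep; about 90 g. Stands on its open end. Origin: centre of its underside. Finally its rim rests on the narrow insulator, the stud 10 mm inside it.
There are look-alikes about, which are no part of the job. What is shaped like the plate_waisted but purple is not meant.

How it is judged (in metres and radians):
On the way, in this order (a step that is already met when the one before it is completed fails the run):
1. the new plate whose outline matches the old plate on the cardboard lies flat on the mast foot, over the stud, released (((horizontal distance between old_square and mast_foot below 0.16 m and horizontal distance between plate_square and mast_foot below 0.009 m and z of plate_square in the frame of mast_foot between 0.016 and 0.024 m and angle between plate_square's own z axis and vertical below 0.1 rad and distance of each of plate_oblong, plate_waisted from where it was at the start of the episode below 0.03 m and linear speed of plate_square below 0.03 m/s and contact force between plate_square and the fingers below 0.05 N) or (horizontal distance between old_oblong and mast_foot below 0.16 m and horizontal distance between plate_oblong and mast_foot below 0.009 m and z of plate_oblong in the frame of mast_foot between 0.016 and 0.024 m and angle between plate_oblong's own z axis and vertical below 0.1 rad and distance of each of plate_square, plate_waisted from where it was at the start of the episode below 0.03 m and linear speed of plate_oblong below 0.03 m/s and contact force between plate_oblong and the fingers below 0.05 N) or (horizontal distance between old_waisted and mast_foot below 0.16 m and horizontal distance between plate_waisted and mast_foot below 0.009 m and z of plate_waisted in the frame of mast_foot between 0.016 and 0.024 m and angle between plate_waisted's own z axis and vertical below 0.1 rad and distance of each of plate_square, plate_oblong from where it was at the start of the episode below 0.03 m and linear speed of plate_waisted below 0.03 m/s and contact force between plate_waisted and the fingers below 0.05 N))), for 0.2 s.
2. the wide porcelain ring lies flat on the plate, over the stud, released (horizontal distance between wide_insulator and mast_foot below 0.009 m and z of wide_insulator in the frame of mast_foot between 0.026 and 0.034 m and angle between wide_insulator's own z axis and vertical below 0.1 rad and linear speed of wide_insulator below 0.03 m/s and contact force between wide_insulator and the fingers below 0.05 N), for 0.2 s.
3. the narrow porcelain ring lies flat on the wide one, over the stud, released (horizontal distance between narrow_insulator and mast_foot below 0.009 m and z of narrow_insulator in the frame of mast_foot between 0.044 and 0.052 m and angle between narrow_insulator's own z axis and vertical below 0.1 rad and linear speed of narrow_insulator below 0.03 m/s and contact force between narrow_insulator and the fingers below 0.05 N), for 0.2 s.
4. the brass cap sits over the stud's end on the narrow ring, released (horizontal distance between cap and mast_foot below 0.009 m and z of cap in the frame of mast_foot between 0.058 and 0.066 m and angle between cap's own z axis and vertical below 0.1 rad and linear speed of cap below 0.03 m/s and contact force between cap and the fingers below 0.05 N), for 0.2 s.
At the end, for the whole second after the job is handed in: Matching plate, wide ring, narrow ring, brass cap, in this order upwards on the stud: each within 9 mm of its axis and 4 mm of its seated height, tilted under 0.1 rad, released, below 0.03 m/s; the two other new plates within 30 mm of their starts (all of step 2 and all of step 3 and all of step 4 and ((horizontal distance between old_square and mast_foot below 0.16 m and horizontal distance between plate_square and mast_foot below 0.009 m and z of plate_square in the frame of mast_foot between 0.016 and 0.024 m and angle between plate_square's own z axis and vertical below 0.1 rad and distance of each of plate_oblong, plate_waisted from where it was at the start of the episode below 0.03 m and linear speed of plate_square below 0.03 m/s and contact force between plate_square and the fingers below 0.05 N) or (horizontal distance between old_oblong and mast_foot below 0.16 m and horizontal distance between plate_oblong and mast_foot below 0.009 m and z of plate_oblong in the frame of mast_foot between 0.016 and 0.024 m and angle between plate_oblong's own z axis and vertical below 0.1 rad and distance of each of plate_square, plate_waisted from where it was at the start of the episode below 0.03 m and linear speed of plate_oblong below 0.03 m/s and contact force between plate_oblong and the fingers below 0.05 N) or (horizontal distance between old_waisted and mast_foot below 0.16 m and horizontal distance between plate_waisted and mast_foot below 0.009 m and z of plate_waisted in the frame of mast_foot between 0.016 and 0.024 m and angle between plate_waisted's own z axis and vertical below 0.1 rad and distance of each of plate_square, plate_oblong from where it was at the start of the episode below 0.03 m and linear speed of plate_waisted below 0.03 m/s and contact force between plate_waisted and the fingers below 0.05 N))); the robot touches nothing.
It fails at once if a porcelain ring is dropped onto the stack (reaches 0.7 m/s over the mast foot, as after a fall of 25 mm) ((horizontal distance between wide_insulator and mast_foot below 0.02 m and z of wide_insulator in the frame of mast_foot below 0.09 m and linear speed of wide_insulator above 0.7 m/s) or (horizontal distance between narrow_insulator and mast_foot below 0.02 m and z of narrow_insulator in the frame of mast_foot below 0.09 m and linear speed of narrow_insulator above 0.7 m/s)).
It also fails if it takes over 102 s, if anything falls off the work surface, if the arm or the gripper's body presses on something with over 40 N, if the wrist force passes 120 N, or if a joint passes its speed limit or range.

ROBOT

A 6-joint arm with a two-finger parallel gripper is mounted at the origin on the work surface. World frame = base frame: x ahead of the robot, y to its left, z up, the work surface at z = 0. Lengths are in mm, angles in degrees, forces in N, time in s.
With the tool pointing down it reaches from about 300 to 850 mm from the base axis. Payload 4.2 kg.
Tool frame: the origin (TCP) lies midway between the tips of the shut fingers; the grasp point (between the pads) lies 19 mm behind it (pinch_z is the distance from the TCP to the grasp point, in mm); z points along the fingers, y is the line along which they close (so a half turn about z gives the same grasp; the last joint's range is limited). The gripper opens to 91 mm and grips with 3 to 60 N. Pads are 32 mm wide; open, the fingers measure 118 mm over their backs; the gripper's body (76 mm by 178 mm) begins 60 mm behind the grasp point.
Start: joints at [-77.063, 18.312, 89.639, -0, 72.044, -1.146], TCP at [139.918, -557.733, 213.976] pointing down, gripper open.
Joint ranges: [-177.97, 177.97], [-48.28, 115.42], [12.27, 149.76], [-77.06, 257.06], [2.81, 150.46], [-146.56, 146.56]. Speed limits (degrees/s): [147.25, 147.25, 180, 180, 180, 180].

INTERFACE

Orientations are given as [roll, pitch, yaw] about the fixed x, y, z axes, in that order (R = Rz(yaw) Ry(pitch) Rx(roll)).
In Python, from workcell import * gives the robot as it stands.
- The arm moves only by the tool step_arm, never from a script. Its argument "steps" is a list of rows, each a list of 7 numbers: the turn, a rotation vector about the tool's x, y, z in degrees, then the shift along the tool's x, y, z in mm, then the opening, from 0 (shut) to 1 (fully open). In form: [[rx, ry, rz, x, y, z, hand], ...]. A call has exactly 8 rows; each row shifts and turns the commanded pose from where the row before left it, along the tool's axes as they then stand; what a row does not reach is not made up. A row lasts 1/8 s, in which the tool goes at most 62.5 mm and 10.7 degrees, less where a joint would pass 70% of its speed; a pose out of reach is approached as far as the arm can. A call is refused whole if a number of a shift passes 62.5 or a number of a turn 10.7, either way. A call with a gripper value outside its range is refused whole. The fingers move at their own pace and stop on an object; "force" is the grip in N (left out, the last holds). Time passes only in rows, so rows that do not move let the fingers close, or fill a call up. It gives the time, the measured TCP pose, the force, the opening and the grip force at its end, in the units of the state.
- state(): the state, without advancing time (a new reading comes with each control period).
- grab_frame(name): name is "scene" or "top" or "wrist"; returns a dict with "image" (384x512x3 uint8, blue, green, red), "fovy" (degrees; the focal length in pixels is half the picture's height over the tangent of half this angle, whatever the lens; pixels are square), "cx", "cy" (the principal point, pixels), "origin" and "rotation" of the camera in the world; the wrist camera has in their place "tool_from_camera" (4x4, takes a point from camera to tool coordinates, whose origin is the TCP and whose axes are the flange's). Camera axes: x right, y down, z forward; pixel columns grow to the right and rows downward; lengths in mm; the calibration is good to about 2 mm. A picture is of the moment at which its call begins: read the wrist's pose just before it. There is no depth.
- job_done(): hands the job in; it is judged then, once.
The state is a dict: "time_s": time; "qpos": joint angles; "qvel": joint speeds; "effort": joint torques, N m; "ee_pos": TCP position; "ee_rot": TCP orientation; "force": force on the tool from outside, world axes, zero at the start; "torque": the same for the moment, N m; "gripper_width": finger opening in mm; "gripper_force": force on a finger pad.
Only numpy, scipy, OpenCV 4.12 (cv2) and the standard library are available. Lean on these libraries where they do the work, as an engineer would, in place of code of your own. Each camera call takes 0.05 s, during which the arm holds its last target. There are 200 camera calls.

## Working session

There is one attempt and no reset: what is moved stays moved. The work goes in short steps, Python scripts to look and compute and a tool call to move; the robot and the scene stay as the last step left them, time stands still between calls to the robot, and variables do not carry over. Pictures are saved under pics/ and viewed, at most 14 in all, crops included, and the job is handed in when it is done.

Besides the shell and the picture viewer there is one more tool, called after "Call:" by a JSON object that holds its "op" and its "data". step_arm: Moves the arm, as the interface text tells. Its arguments: {"type":"object","properties":{"steps":{"type":"array","items":{"type":"array","items":{"type":"number"}}},"force":{"type":"number"}},"required":["steps"]}

```bash
mkdir -p pics; cat > h.py <<'E'
from workcell import *
import numpy as np, cv2
def cam(f,pose=None):
    h=f["image"].shape[0]; fl=h/2/np.tan(np.radians(f["fovy"]/2))
    if "origin" in f: return fl,np.array(f["origin"],float),np.array(f["rotation"],float)
    from scipy.spatial.transform import Rotation as R
    p,r=pose; T=np.eye(4); T[:3,:3]=R.from_euler('xyz',r,degrees=True).as_matrix(); T[:3,3]=p
    T=T@np.array(f["tool_from_camera"]); return fl,T[:3,3],T[:3,:3]
def ray(f,uv,pose=None):
    fl,o,R=cam(f,pose); d=np.array([(uv[0]-f["cx"])/fl,(uv[1]-f["cy"])/fl,1.]); return o,R@d
def onz(f,uv,z,pose=None):
    o,d=ray(f,uv,pose); return (o+d*(z-o[2])/d[2])
def proj(f,P,pose=None):
    fl,o,R=cam(f,pose); c=R.T@(np.array(P)-o); return fl*c[0]/c[2]+f["cx"],fl*c[1]/c[2]+f["cy"]
def grab(n):
    s=state(); f=grab_frame(n); return f,(s["ee_pos"],s["ee_rot"])
def tri(rays):
    A=0;b=0
    for o,d in rays:
        d=d/np.linalg.norm(d); M=np.eye(3)-np.outer(d,d); A=A+M; b=b+M@o
    return np.linalg.solve(A,b)
E
python3 - <<'E'
from h import *
import pickle
print(state())
for n in ("scene","top","wrist"):
    f,p=grab(n); cv2.imwrite(f"pics/{n}0.png",f["image"]); pickle.dump((f,p),open(f"{n}0.pkl","wb"))
    print(n,f["fovy"],f["cx"],f["cy"],cam(f,p)[1:])
E
```

```text
{'time_s': 0.0, 'qpos': array([-7.70615698e+01,  1.83514970e+01,  8.97060421e+01,  1.73999942e-03,
        7.20445757e+01, -1.14559863e+00]), 'qvel': array([-0.05051502,  0.06833458, -0.04233505, -0.03263786, -0.03804919,
       -0.05720299]), 'effort': array([-6.67178429e-04, -4.12465632e+01, -2.31973135e+01,  7.28462194e-02,
        4.56349051e-02, -1.46158372e-04]), 'ee_pos': array([ 139.82273704, -557.21731049,  213.12420095]), 'ee_rot': array([-1.79897939e+02, -3.69556096e-03,  1.40834877e+01]), 'force': array([-0.99477741, -0.16454085,  0.05379005]), 'torque': array([-0.03163994, -0.01149271, -0.04713858]), 'gripper_force': 0.0, 'gripper_width': 91.34355714169034}
scene 48.18775436349573 252.76593541187026 186.6105897970992 (array([1226.74424544, -209.20513892,  863.06214761]), array([-1.37471429e+02,  8.13305571e-02,  7.40216004e+01]))
top 42.72725545303909 258.57076731099124 198.26340649292055 (array([ 353.99703448,   -8.24694917, 1378.13596013]), array([-174.29222948,    0.85822474,  -88.59934794]))
wrist 63.35152059108673 258.53698401255866 185.99925898690984 (array([ 219.31748189, -538.07461666,  382.40266583]), array([[ 2.43363550e-01, -9.29291612e-01, -2.77833191e-01],
       [-9.69934757e-01, -2.33421420e-01, -6.88549772e-02],
       [-8.65865296e-04,  2.86236861e-01, -9.58158499e-01]]))
```

```bash
sed -i 's/^import numpy.*/import numpy as np, cv2\nfrom scipy.spatial.transform import Rotation as R3/; s/np.array(f\["rotation"\],float)/R3.from_euler("xyz",f["rotation"],degrees=True).as_matrix()/' h.py
python3 -c "
import pickle
f,p=pickle.load(open('scene0.pkl','rb'));print({k:v for k,v in f.items() if k!='image'})
f,p=pickle.load(open('wrist0.pkl','rb'));print({k:v for k,v in f.items() if k!='image'})"
```

```text
{'fovy': 48.18775436349573, 'cx': 252.76593541187026, 'cy': 186.6105897970992, 'origin': array([1226.74424544, -209.20513892,  863.06214761]), 'rotation': array([-1.37471429e+02,  8.13305571e-02,  7.40216004e+01])}
{'fovy': 63.35152059108673, 'cx': 258.53698401255866, 'cy': 185.99925898690984, 'tool_from_camera': array([[ 1.46756827e-05, -9.58150981e-01, -2.86263337e-01,
         8.17724902e+01],
       [ 9.99999774e-01, -1.78550873e-04,  6.48893340e-04,
         4.48676966e-01],
       [-6.72850359e-04, -2.86263282e-01,  9.58150761e-01,
        -1.69189997e+02],
       [ 0.00000000e+00,  0.00000000e+00,  0.00000000e+00,
         1.00000000e+00]])}
```

View pics/top0.png

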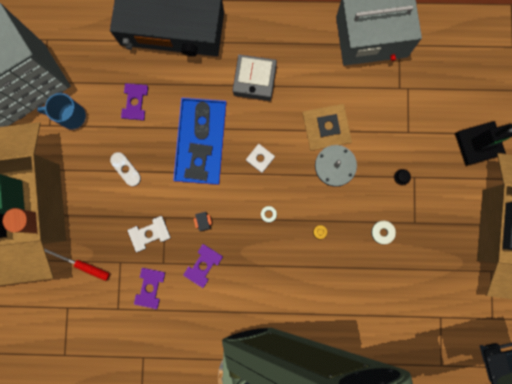

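View pics/scene0.png

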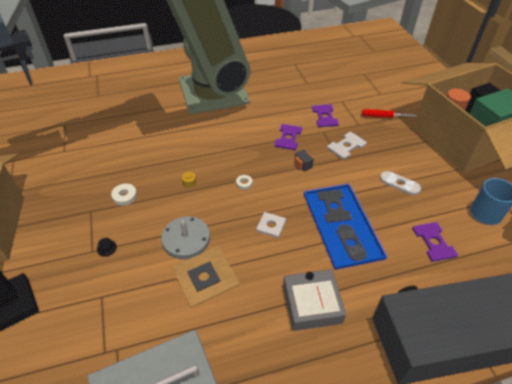

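```bash
cat > m.py <<'E'
from h import *
import pickle
F={n:pickle.load(open(n+"0.pkl","rb")) for n in ("top","scene")}
seeds={"top":dict(sq=(261,157),wide=(384,232),nar=(269,214),cap=(320,232),disc=(336,165),obl=(125,169),wai=(149,234)),
"scene":dict(sq=(271,224),wide=(124,194),nar=(244,181),cap=(189,179),disc=(186,237),obl=(400,182),wai=(347,145))}
H=dict(sq=10,wide=18,nar=14,cap=24,disc=20,obl=10,wai=10)
out={}
for n in F:
    f,p=F[n]; im=f["image"]; hsv=cv2.cvtColor(im,cv2.COLOR_BGR2HSV)
    for k,(u,v) in seeds[n].items():
        w=hsv[...,1]<60; m=(w&(hsv[...,2]>(110 if k=="disc" else 170)))
        if k=="cap": m=(hsv[...,0]>18)&(hsv[...,0]<32)&(hsv[...,1]>150)&(hsv[...,2]>120)
        r=35; b=np.zeros_like(m); b[v-r:v+r,u-r:u+r]=1
        m=(m&b).astype(np.uint8)
        cs,_=cv2.findContours(m,cv2.RETR_EXTERNAL,cv2.CHAIN_APPROX_NONE)
        c=min(cs,key=lambda c:0 if cv2.contourArea(c)<25 and 0 else abs(cv2.contourArea(c)<25)*1e6+np.hypot(*(c.reshape(-1,2).mean(0)-(u,v))))
        M=cv2.moments(c); ct=(M["m10"]/M["m00"],M["m01"]/M["m00"])
        out[n,k]=ct; bb=cv2.boundingRect(c)
        print(n,k,np.round(ct,1),M["m00"],bb,np.round(onz(f,ct,H[k])[:2],1), np.round(cv2.minAreaRect(c)[1:],1) if 0 else cv2.minAreaRect(c)[2])
for k in H: print(k,np.round(tri([ray(F[n][0],out[n,k]) for n in F]),1))
E
python3 m.py
python3 - <<'E'
import cv2,numpy as np
a=cv2.imread('pics/top0.png')[80:250,235:415]
cv2.imwrite('pics/c1.png',cv2.resize(a,None,fx=3.4,fy=3.4,interpolation=2))
E
```

```text
top sq [259.9 157.8] 397.0 (246, 145, 28, 27) [605.2  14.7] 37.87498474121094
top wide [383.5 232.1] 378.0 (373, 221, 22, 23) [ 403.8 -331. ] 90.0
top nar [268.3 213.7] 170.0 (261, 206, 16, 16) [447.3 -12.6] 45.0
top cap [319.8 231.6] 134.0 (313, 225, 14, 14) [ 400.6 -155.1] 90.0
top disc [335.7 165.1] 1235.0 (315, 145, 42, 41) [ 587.4 -197.7] 45.0
top obl [124.7 168.7] 482.0 (111, 153, 29, 33) [565.7 396.5] 50.90614318847656
top wai [148.1 233.5] 662.5 (128, 216, 41, 35) [384.3 321.4] 67.83365631103516
scene sq [271.  223.5] 392.5 (257, 212, 29, 24) [607.   14.3] 18.434947967529297
scene wide [123.2 192.6] 308.0 (112, 184, 24, 18) [ 407.2 -331.4] 90.0
scene nar [243.7 180.7] 128.5 (236, 175, 16, 12) [450.  -13.6] 90.0
scene cap [188.6 178.4] 137.0 (182, 172, 14, 15) [ 409.9 -156.6] 90.0
scene disc [185.  235.8] 1395.0 (162, 217, 48, 39) [ 592.6 -198.8] 90.0
scene obl [400.7 181.6] 376.0 (381, 172, 40, 21) [567.9 397.2] 22.2490234375
scene wai [346.6 143.9] 388.5 (328, 132, 38, 25) [386.  319.7] 55.491477966308594
sq [605.6  14.8   8.1]
wide [ 403.9 -331.9   14.5]
nar [447.4 -12.8  11.1]
cap [ 400.9 -156.1   14.8]
disc [ 588.3 -198.6   14.3]
obl [566.3 397.8   8.1]
wai [384.2 321.4   8.1]
```

View pics/c1.png

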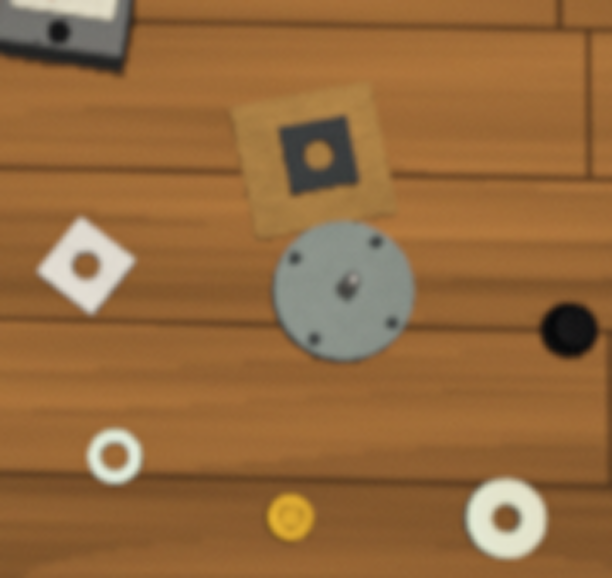

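```bash
cat > go.py <<'E'
import sys
from h import *
def go(*t):
    s=state(); p=np.array(s["ee_pos"]); Rm=R3.from_euler("xyz",s["ee_rot"],degrees=True).as_matrix()
    d=Rm.T@(np.array(t[:3])-p); 
    Rt=R3.from_euler("xyz",[180,0,t[3]],degrees=True).as_matrix()
    print("shift",np.round(d,1),"turn",np.round(R3.from_matrix(Rm.T@Rt).as_rotvec(degrees=True),2),"| at",np.round(p,1),np.round(s["ee_rot"],2),"t",s["time_s"],"w",round(s["gripper_width"],1),"q6",np.round(s["qpos"][[0,5]],0))
if __name__=="__main__": go(*map(float,sys.argv[1:]))
E
python3 go.py 606 14.5 200 50
```

```text
shift [ 591.3 -441.2   13.9] turn [-7.000e-02 -3.000e-02 -3.592e+01] | at [ 139.8 -557.4  213.3] [-179.92   -0.     14.08] t 0.15 w 91.1 q6 [-77.  -1.]
```

Call:
{"op": "step_arm", "data": {"steps": [[0, 0, 0, 49.2, -36.8, 1.1, 1], [0, 0, 0, 49.2, -36.8, 1.1, 1], [0, 0, 0, 49.2, -36.8, 1.1, 1], [0, 0, 0, 49.2, -36.8, 1.1, 1], [0, 0, 0, 49.2, -36.8, 1.1, 1], [0, 0, 0, 49.2, -36.8, 1.1, 1], [0, 0, 0, 49.2, -36.8, 1.1, 1], [0, 0, 0, 49.2, -36.8, 1.1, 1]], "force": 20}}

```text
time_s: 1.15
ee_pos: [451.0, -174.7, 205.1]
ee_rot: [180.0, -0.0, 14.1]
force: [0.7, -0.6, -0.1]
gripper_width: 91.1
gripper_force: 0.0
```

Call:
{"op": "step_arm", "data": {"steps": [[0, 0, 0, 49.2, -36.8, 1.1, 1], [0, 0, 0, 49.2, -36.8, 1.1, 1], [0, 0, 0, 49.2, -36.8, 1.1, 1], [0, 0, 0, 49.2, -36.8, 1.1, 1], [0, 0, -9, 0, 0, 0, 1], [0, 0, -9, 0, 0, 0, 1], [0, 0, -9, 0, 0, 0, 1], [0, 0, -9, 0, 0, 0, 1]]}}

```text
time_s: 2.15
ee_pos: [604.9, 14.4, 200.3]
ee_rot: [-180.0, 0.0, 50.4]
force: [-0.4, -0.4, -0.6]
gripper_width: 91.6
gripper_force: 0.0
```

```bash
cat > wm.py <<'E'
# wrist measure: python3 wm.py name x y z kind
import sys
from h import *
import pickle
def meas(name,x,y,z,kind):
    f,p=grab("wrist"); pickle.dump((f,p),open(name+".pkl","wb")); im=f["image"]; cv2.imwrite(f"pics/{name}.png",im)
    hsv=cv2.cvtColor(im,cv2.COLOR_BGR2HSV); H,S,V=[hsv[...,i].astype(int) for i in range(3)]
    m={"white":(S<60)&(V>170),"grey":(S<60)&(V>100),"brass":(H>15)&(H<35)&(S>150)&(V>110)}[kind].astype(np.uint8)
    pu=proj(f,(x,y,z),p)
    cs,_=cv2.findContours(m,cv2.RETR_CCOMP,cv2.CHAIN_APPROX_NONE)
    cs=[c for c in cs if cv2.contourArea(c)>60]
    cs.sort(key=lambda c:np.hypot(*(cv2.minEnclosingCircle(c)[0]-np.array(pu))))
    print("expect",np.round(pu,0),"pose",np.round(p[0],1),np.round(p[1],2))
    for c in cs[:4]:
        w=np.array([onz(f,q,z,p)[:2] for q in c.reshape(-1,2)]).astype(np.float32)
        M=cv2.moments(w.reshape(-1,1,2)); r=cv2.minAreaRect(w)
        print("px",np.round(cv2.minEnclosingCircle(c)[0],1),"cent",np.round([M["m10"]/M["m00"],M["m01"]/M["m00"]],1),"rect",np.round(r[0],1),np.round(r[1],1),round(r[2],1),"area",round(abs(M["m00"])))
if __name__=="__main__": meas(sys.argv[1],*map(float,sys.argv[2:5]),sys.argv[5])
E
python3 wm.py w1 606 14.5 10 white
```

```text
expect [259. 164.] pose [604.9  14.4 200.3] [-1.7996e+02  4.0000e-02  5.0390e+01]
px [259.6 162.6] cent [607.8  14.6] rect [607.6  14.6] [26.2 26.2] 5.6 area 552
px [259.4 161.5] cent [608.4  15.3] rect [608.2  15.2] [58.2 58.5] 53.6 area 3215
px [188.  253.5] cent [462.1 -20.7] rect [462.2 -20. ] [33.2 16.4] 49.4 area 339
px [334.  308.5] cent [ 555.8 -209.5] rect [ 555.5 -208.1] [46.8 64.9] 53.5 area 2046
```

View pics/w1.png

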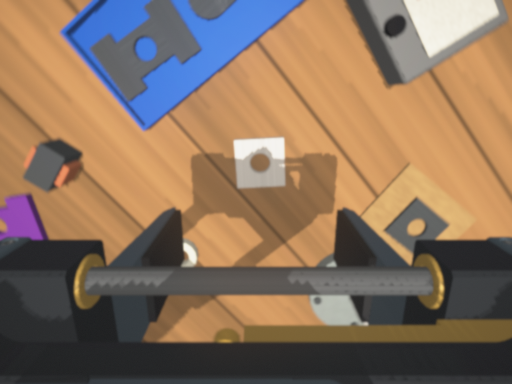

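Call:
{"op": "step_arm", "data": {"steps": [[0, 0, -3.2, 0, 0, 0, 1], [0, 0, 0, 2, 1.7, 50, 1], [0, 0, 0, 0, 0, 50, 1], [0, 0, 0, 0, 0, 50, 1], [0, 0, 0, 0, 0, 30, 1], [0, 0, 0, 0, 0, 16, 1], [0, 0, 0, 0, 0, 0, 1], [0, 0, 0, 0, 0, 0, 0]], "force": 20}}

```text
time_s: 3.2
ee_pos: [608.8, 14.8, 6.1]
ee_rot: [179.9, -0.1, 53.3]
force: [0.4, 0.5, 0.5]
gripper_width: 84.0
gripper_force: 0.0
```

Call:
{"op": "step_arm", "data": {"steps": [[0, 0, 0, 0, 0, 0, 0], [0, 0, 0, 0, 0, 0, 0], [0, 0, 0, 0, 0, 0, 0], [0, 0, 0, 0, 0, 0, 0], [0, 0, 0, 0, 0, -20, 0], [0, 0, 0, 0, 0, -40, 0], [0, 0, 0, 0, 0, -40, 0], [0, 0, 0, 0, 0, -30, 0]]}}

```text
time_s: 4.2
ee_pos: [608.0, 14.8, 136.2]
ee_rot: [179.9, -0.0, 53.3]
force: [0.1, 0.1, -0.8]
gripper_width: 58.0
gripper_force: 20.0
```

Call:
{"op": "step_arm", "data": {"steps": [[0, 0, 0, -47.2, 18.5, 0, 0], [0, 0, 0, -47.2, 18.5, 0, 0], [0, 0, 0, -47.2, 18.5, 0, 0], [0, 0, 0, -47.2, 18.5, 0, 0], [0, 0, 0, -47.2, 18.5, 0, 0], [0, 0, 0, -47.2, 18.5, 0, 0], [0, 0, 0, 0, 0, 0, 0], [0, 0, 0, 0, 0, 0, 0]]}}

```text
time_s: 5.2
ee_pos: [527.1, -278.2, 134.3]
ee_rot: [-179.9, -0.0, 53.2]
force: [0.1, 0.7, -0.7]
gripper_width: 57.5
gripper_force: 20.0
```

```bash
python3 wm.py w2 588 -198 20 grey; python3 go.py 588 -198 136 53.3
```

```text
expect [259.  69.] pose [ 527.1 -278.2  134.3] [-1.7994e+02 -2.0000e-02  5.3250e+01]
px [260.   64.9] cent [ 589.1 -198.9] rect [ 588.  -200.1] [108.4 113.2] 53.2 area 9901
px [358.5   1.4] cent [ 682.6 -206.4] rect [ 681.3 -207.5] [ 8.7 16.9] 53.2 area 67
px [259.  227.5] cent [ 498.9 -317.1] rect [ 498.9 -316.4] [ 86.2 101.3] 53.2 area 8460
px [258.5 234. ] cent [ 495.3 -321.8] rect [ 495.1 -321.7] [35.4 36. ] 6.3 area 1005
shift [100.1   1.1  -1.5] turn [-0.05 -0.01  0.01] | at [ 527.3 -277.6  134.4] [-1.7995e+02 -1.0000e-02  5.3310e+01] t 5.25 w 57.7 q6 [-29.   8.]
```

View pics/w2.png

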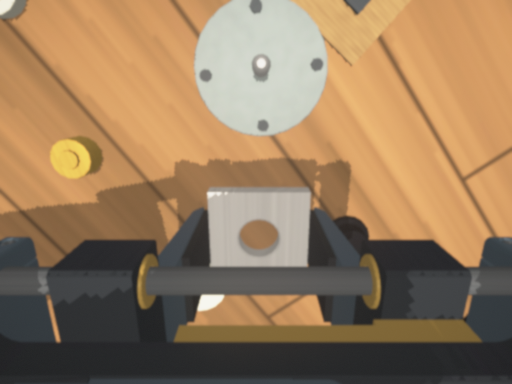

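```bash
python3 - <<'E'
from h import *
import pickle
f,p=pickle.load(open("w2.pkl","rb")); g=cv2.cvtColor(f["image"],cv2.COLOR_BGR2GRAY)
a=f["image"]
b=cv2.inRange(g,0,110); b[140:]=0; b[:,:190]=0;b[:,330:]=0
n,_,st,c=cv2.connectedComponentsWithStats(b)
for i in range(1,n): 
    if 25<st[i][4]<700: print(st[i],np.round(c[i],1),np.round(onz(f,c[i],20,p),1))
for uv,z in [((261,61.5),72),((261,63),72),((260,68),20),((258.5,234),138),((259,227.5),138)]: print(uv,z,np.round(onz(f,uv,z,p),1), np.round((R3.from_euler("xyz",p[1],degrees=True).as_matrix().T@(onz(f,uv,z,p)-p[0])),1))
cv2.imwrite("pics/c2.png",np.hstack([cv2.resize(a[30:110,215:305],None,fx=4.4,fy=4.4,interpolation=2),cv2.resize(a[180:270,205:315],(396,352),interpolation=2)]))
E
```

```text
(261, 61.5) 72 [ 590.2 -197.7   72. ] [102.2   2.5  62.3]
(261, 63) 72 [ 589.6 -198.4   72. ] [101.3   2.5  62.3]
(260, 68) 20 [ 589.5 -197.8   20. ] [101.7   2.1 114.3]
(258.5, 234) 138 [ 529.2 -276.4  138. ] [ 2.7  0.7 -3.7]
(259, 227.5) 138 [ 531.9 -273.3  138. ] [ 6.8  1.  -3.7]
```

View pics/c2.png

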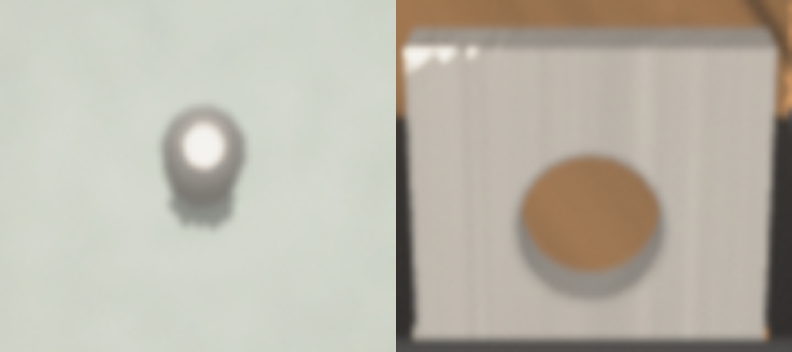

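Call:
{"op": "step_arm", "data": {"steps": [[0, 0, 0, 50, 0.8, 0, 0], [0, 0, 0, 50.8, 0.8, 0, 0], [0, 0, 0, 0, 0, 0, 0], [0, 0, 0, 0, 0, 20, 0], [0, 0, 0, 0, 0, 20, 0], [0, 0, 0, 0, 0, 20, 0], [0, 0, 0, 0, 0, 20, 0], [0, 0, 0, 0, 0, 15, 0]]}}

```text
time_s: 6.25
ee_pos: [588.3, -198.2, 38.9]
ee_rot: [-179.9, 0.0, 53.3]
force: [0.8, 0.0, -0.1]
gripper_width: 57.5
gripper_force: 20.0
```

Call:
{"op": "step_arm", "data": {"steps": [[0, 0, 0, 0, 0, 6, 0], [0, 0, 0, 0, 0, 4, 0], [0, 0, 0, 0, 0, 2, 0], [0, 0, 0, 0, 0, 1, 0], [0, 0, 0, 0, 0, 0, 0], [0, 0, 0, 0, 0, 0, 0], [0, 0, 0, 0, 0, 0, 0], [0, 0, 0, 0, 0, 0, 0]]}}

```text
time_s: 7.25
ee_pos: [588.9, -198.7, 26.8]
ee_rot: [180.0, 0.0, 53.3]
force: [0.7, 0.0, -0.7]
gripper_width: 57.7
gripper_force: 20.0
```

Call:
{"op": "step_arm", "data": {"steps": [[0, 0, 0, 0, 0, 1, 0], [0, 0, 0, 0, 0, 0, 0], [0, 0, 0, 0, 0, 0, 1], [0, 0, 0, 0, 0, 0, 1], [0, 0, 0, 0, 0, 0, 1], [0, 0, 0, 0, 0, 0, 1], [0, 0, 0, 0, 0, -40, 1], [0, 0, 0, 0, 0, -60, 1]]}}

```text
time_s: 8.25
ee_pos: [587.5, -198.2, 124.9]
ee_rot: [-179.7, 0.1, 53.3]
force: [1.2, -0.2, 1.2]
gripper_width: 91.0
gripper_force: 0.0
```

```bash
python3 go.py 404 -331 150 53.3
```

```text
shift [-216.2  -67.9  -24.5] turn [-0.27  0.09 -0.02] | at [ 587.5 -198.2  124.9] [-1.7973e+02  9.0000e-02  5.3280e+01] t 8.25 w 91.0 q6 [-20.  17.]
```

Call:
{"op": "step_arm", "data": {"steps": [[0, 0, 0, -54, -17, -6, 1], [0, 0, 0, -54, -17, -6, 1], [0, 0, 0, -54, -17, -6, 1], [0, 0, 0, -54, -17, -6, 1], [0, 0, 0, 0, 0, 0, 1], [0, 0, 0, 0, 0, 0, 1], [0, 0, 0, 0, 0, 0, 1], [0, 0, 0, 0, 0, 0, 1]]}}

```text
time_s: 9.25
ee_pos: [406.1, -330.4, 149.5]
ee_rot: [-180.0, -0.0, 53.4]
force: [-0.2, 0.1, -0.2]
gripper_width: 91.3
gripper_force: 0.0
```

```bash
python3 wm.py w3 404 -331 18 white; python3 - <<'E'
from h import *
f,_=grab("scene"); t,_=grab("top"); w=cv2.imread("pics/w3.png")
a=f["image"][190:290,130:260]; b=t["image"][120:210,280:397]
cv2.imwrite("pics/c3.png",np.hstack([cv2.resize(a,(390,300)),cv2.resize(b,(390,300))]))
E
```

```text
expect [256. 179.] pose [ 406.1 -330.4  149.5] [-1.7998e+02 -1.0000e-02  5.3390e+01]
px [257.9 177.5] cent [ 406.4 -330.4] rect [ 406.4 -330.5] [23.9 23.8] 8.9 area 445
px [257.9 176.7] cent [ 406.4 -330.3] rect [ 406.1 -330.4] [62.1 62.8] 8.5 area 3062
```

View pics/c3.png

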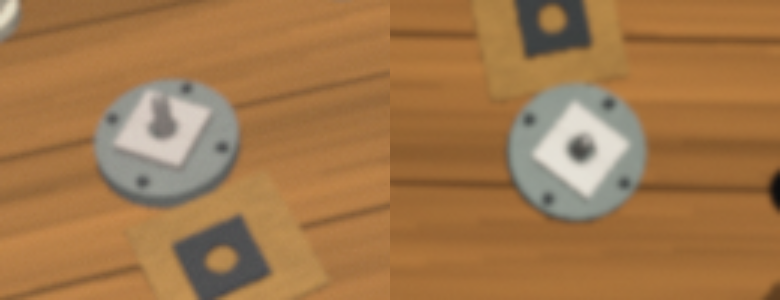

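Call:
{"op": "step_arm", "data": {"steps": [[0, 0, 0, 0, 0, 50, 1], [0, 0, 0, 0, 0, 50, 1], [0, 0, 0, 0, 0, 30, 1], [0, 0, 0, 0, 0, 13, 1], [0, 0, 0, 0, 0, 0, 1], [0, 0, 0, 0, 0, 0, 0], [0, 0, 0, 0, 0, 0, 0], [0, 0, 0, 0, 0, 0, 0]], "force": 20}}

```text
time_s: 10.4
ee_pos: [405.6, -331.5, 7.6]
ee_rot: [179.9, 0.0, 53.3]
force: [-0.8, 0.5, 0.4]
gripper_width: 64.0
gripper_force: 1.0
```

Call:
{"op": "step_arm", "data": {"steps": [[0, 0, 0, 0, 0, 0, 0], [0, 0, 0, 0, 0, 0, 0], [0, 0, 0, 0, 0, -20, 0], [0, 0, 0, 0, 0, -40, 0], [0, 0, 0, 0, 0, -40, 0], [0, 0, 0, 0, 0, -30, 0], [0, 0, 0, 0, 0, 0, 0], [0, 0, 0, 0, 0, 0, 0]]}}

```text
time_s: 11.4
ee_pos: [404.4, -330.5, 135.4]
ee_rot: [-179.9, -0.0, 53.3]
force: [0.1, 0.5, -1.5]
gripper_width: 62.6
gripper_force: 20.0
```

```bash
python3 go.py 528.5 -278 136 53.3
```

```text
shift [116.3  68.   -0.8] turn [-0.14 -0.   -0.01] | at [ 404.4 -330.5  135.4] [-179.86   -0.     53.29] t 11.4 w 62.6 q6 [-41.  -4.]
```

Call:
{"op": "step_arm", "data": {"steps": [[0, 0, 0, 39, 22.7, 0, 0], [0, 0, 0, 39, 22.7, 0, 0], [0, 0, 0, 38.3, 22.6, 0, 0], [0, 0, 0, 0, 0, 0, 0], [0, 0, 0, 0, 0, 0, 0], [0, 0, 0, 0, 0, 0, 0], [0, 0, 0, 0, 0, 0, 0], [0, 0, 0, 0, 0, 0, 0]]}}

```text
time_s: 12.4
ee_pos: [528.8, -279.0, 136.9]
ee_rot: [180.0, 0.0, 53.2]
force: [0.1, -0.2, -0.5]
gripper_width: 62.2
gripper_force: 20.0
```

```bash
python3 wm.py w4 528.5 -278 146 white; python3 - <<'E'
from h import *
import pickle
f,p=pickle.load(open("w4.pkl","rb"))
a=f["image"]
cv2.imwrite("pics/c4.png",np.hstack([cv2.resize(a[30:110,215:305],None,fx=4.4,fy=4.4,interpolation=2),cv2.resize(a[180:270,205:315],(396,352),interpolation=2)]))
E
```

```text
expect [256. 242.] pose [ 528.8 -279.   136.9] [179.99   0.    53.23]
px [258.5 241.5] cent [ 529.7 -279. ] rect [ 529.6 -279.1] [24.4 24.5] 53.2 area 474
px [258.5 238.8] cent [ 533.1 -274.3] rect [ 534.9 -272. ] [47.4 61.1] 53.2 area 2392
px [260.2 125.4] cent [ 569.3 -227.3] rect [ 569.2 -227.3] [6.1 6.8] 8.9 area 30
px [258.6  68.8] cent [ 584.2 -205.9] rect [ 584.3 -205.6] [11.2 10.1] 57.7 area 61
```

View pics/c4.png

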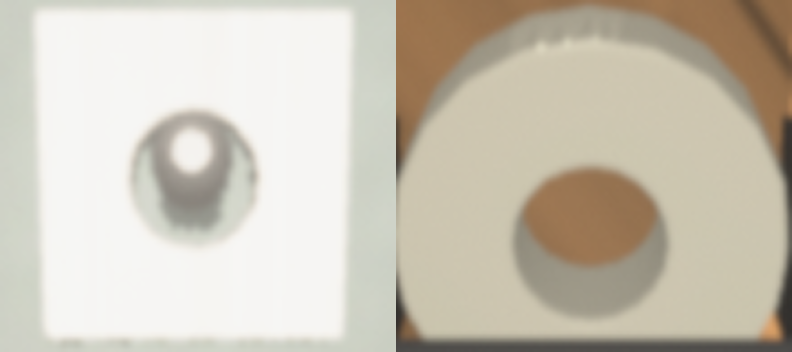

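```bash
cat > hit.py <<'E'
# hit.py name stud_u stud_v hole_u hole_v holez : tool-frame offset hole -> stud
import sys,pickle
from h import *
n=sys.argv[1]; a=list(map(float,sys.argv[2:])); f,p=pickle.load(open(n+".pkl","rb"))
R=R3.from_euler("xyz",p[1],degrees=True).as_matrix()
s=onz(f,a[:2],72,p); h=onz(f,a[2:4],a[4],p)
print("stud",np.round(s,1),"hole",np.round(h,1),"hole in tool",np.round(R.T@(h-p[0]),1),"shift",np.round(R.T@(s-h),1))
E
python3 hit.py w4 258.4 64.1 258.5 241.5 148.5; python3 go.py 588.9 -198.3 136 53.3
```

```text
stud [ 589.7 -198.7   72. ] hole [ 530.5 -277.9  148.5] hole in tool [  1.9   0.7 -11.6] shift [98.9  0.  76.5]
shift [100.5  -0.2   1. ] turn [ 0.02  0.   -0.05] | at [ 528.9 -278.9  137. ] [179.98   0.    53.25] t 12.45 w 61.8 q6 [-29.   8.]
```

Call:
{"op": "step_arm", "data": {"steps": [[0, 0, 0, 50, 0, 0, 0], [0, 0, 0, 49.3, 0, 0, 0], [0, 0, 0, 0, 0, 0, 0], [0, 0, 0, 0, 0, 20, 0], [0, 0, 0, 0, 0, 20, 0], [0, 0, 0, 0, 0, 20, 0], [0, 0, 0, 0, 0, 15, 0], [0, 0, 0, 0, 0, 10, 0]]}}

```text
time_s: 13.45
ee_pos: [588.2, -199.5, 51.1]
ee_rot: [-180.0, 0.0, 53.3]
force: [0.5, 0.2, -2.1]
gripper_width: 62.2
gripper_force: 20.0
```

Call:
{"op": "step_arm", "data": {"steps": [[0, 0, 0, 0, 0, 6, 0], [0, 0, 0, 0, 0, 4, 0], [0, 0, 0, 0, 0, 2, 0], [0, 0, 0, 0, 0, 1, 0], [0, 0, 0, 0, 0, 1, 0], [0, 0, 0, 0, 0, 0, 0], [0, 0, 0, 0, 0, 0, 0], [0, 0, 0, 0, 0, 0, 0]]}}

```text
time_s: 14.45
ee_pos: [588.7, -199.0, 37.8]
ee_rot: [180.0, 0.0, 53.3]
force: [0.2, -0.5, -0.9]
gripper_width: 62.2
gripper_force: 20.0
```

Call:
{"op": "step_arm", "data": {"steps": [[0, 0, 0, 0, 0, 0.5, 0], [0, 0, 0, 0, 0, 0.5, 0], [0, 0, 0, 0, 0, 0, 0], [0, 0, 0, 0, 0, 0.5, 0], [0, 0, 0, 0, 0, 0, 0], [0, 0, 0, 0, 0, 0, 0], [0, 0, 0, 0, 0, 0, 0], [0, 0, 0, 0, 0, 0, 0]]}}

```text
time_s: 15.45
ee_pos: [588.8, -199.0, 37.5]
ee_rot: [180.0, -0.0, 53.3]
force: [-1.7, 0.6, 7.8]
gripper_width: 62.0
gripper_force: 20.0
```

Contact (7.8 N). Release, lift, and go to the narrow ring.

Call:
{"op": "step_arm", "data": {"steps": [[0, 0, 0, 0, 0, 0, 1], [0, 0, 0, 0, 0, 0, 1], [0, 0, 0, 0, 0, 0, 1], [0, 0, 0, 0, 0, 0, 1], [0, 0, 0, 0, 0, -20, 1], [0, 0, 0, 0, 0, -40, 1], [0, 0, 0, 0, 0, -50, 1], [0, 0, 0, 0, 0, 0, 1]]}}

```text
time_s: 16.45
ee_pos: [591.3, -200.0, 150.8]
ee_rot: [179.5, -0.2, 53.3]
force: [0.4, 0.0, -0.5]
gripper_width: 91.1
gripper_force: 0.0
```

```bash
python3 go.py 449 -13 150 53.3
```

```text
shift [  64.8 -225.9   -1.1] turn [ 0.53 -0.16 -0.02] | at [ 591.3 -200.   150.8] [ 1.7947e+02 -1.6000e-01  5.3280e+01] t 16.45 w 91.1 q6 [-20.  17.]
```

Call:
{"op": "step_arm", "data": {"steps": [[0, 0, 0, 16.4, -55.8, 0, 1], [0, 0, 0, 16.4, -55.8, 0, 1], [0, 0, 0, 16.4, -55.8, 0, 1], [0, 0, 0, 16.4, -55.8, 0, 1], [0, 0, 0, 0, 0, 0, 1], [0, 0, 0, 0, 0, 0, 1], [0, 0, 0, 0, 0, 0, 1], [0, 0, 0, 0, 0, 0, 1]]}}

```text
time_s: 17.45
ee_pos: [449.6, -13.8, 146.0]
ee_rot: [-180.0, 0.0, 53.2]
force: [0.1, 0.4, 0.1]
gripper_width: 91.3
gripper_force: 0.0
```

```bash
python3 wm.py w5 449 -13 14 white; python3 - <<'E'
from h import *
f,_=grab("scene"); t,_=grab("top"); w=cv2.imread("pics/w5.png")
a=f["image"][190:290,130:260]; b=t["image"][120:210,280:397]
cv2.imwrite("pics/c5.png",np.vstack([np.hstack([cv2.resize(a,(390,300)),cv2.resize(b,(390,300))]),cv2.resize(w[50:,:],(780,280))]))
E
```

```text
expect [257. 177.] pose [449.6 -13.8 146. ] [-1.7999e+02  2.0000e-02  5.3200e+01]
px [257. 176.] cent [449.9 -12.2] rect [449.9 -12.1] [24.8 24.1] 53.2 area 473
px [257.  175.6] cent [449.9 -12. ] rect [449.7 -12. ] [41.9 42.5] 8.3 area 1389
px [460.5 224.5] cent [ 588.9 -177.5] rect [ 588.6 -176.6] [23.9 13.1] 7.6 area 162
px [463.5 216. ] cent [ 603.1 -177. ] rect [ 601.7 -175.4] [ 58.9 101.2] 53.2 area 3521
```

View pics/c5.png

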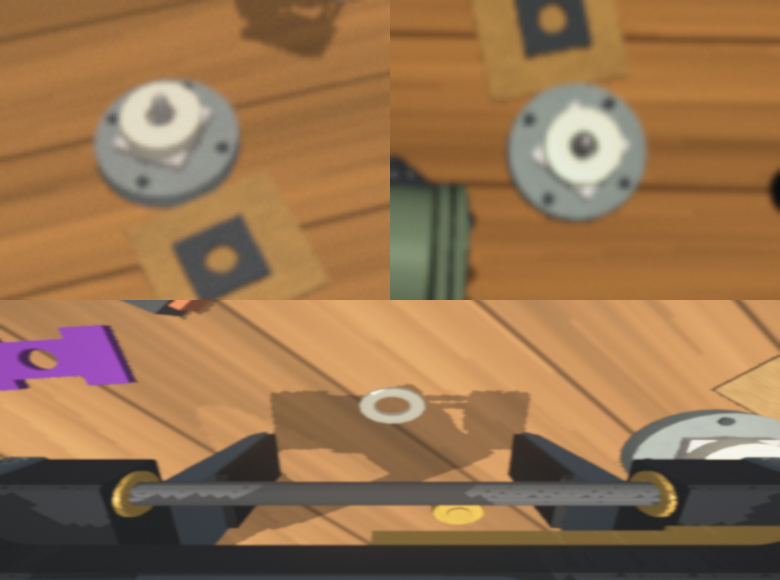

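Call:
{"op": "step_arm", "data": {"steps": [[0, 0, 0, 1.2, -1.3, 50, 1], [0, 0, 0, 0, 0, 50, 1], [0, 0, 0, 0, 0, 30, 1], [0, 0, 0, 0, 0, 10, 1], [0, 0, 0, 0, 0, 0, 1], [0, 0, 0, 0, 0, 0, 0], [0, 0, 0, 0, 0, 0, 0], [0, 0, 0, 0, 0, 0, 0]], "force": 15}}

```text
time_s: 18.6
ee_pos: [449.1, -11.3, 6.9]
ee_rot: [179.9, -0.0, 53.3]
force: [0.3, -0.3, 0.4]
gripper_width: 64.1
gripper_force: 0.0
```

Call:
{"op": "step_arm", "data": {"steps": [[0, 0, 0, 0, 0, 0, 0], [0, 0, 0, 0, 0, 0, 0], [0, 0, 0, 0, 0, 0, 0], [0, 0, 0, 0, 0, 0, 0], [0, 0, 0, 0, 0, -30, 0], [0, 0, 0, 0, 0, -50, 0], [0, 0, 0, 0, 0, -60, 0], [0, 0, 0, 0, 0, 0, 0]]}}

```text
time_s: 19.6
ee_pos: [451.8, -11.4, 150.4]
ee_rot: [179.5, -0.3, 53.3]
force: [0.8, 0.4, -0.3]
gripper_width: 43.4
gripper_force: 15.0
```

```bash
python3 go.py 528.5 -278 146 53.3
```

```text
shift [-167.9  220.8    5.3] turn [ 0.5  -0.33 -0.02] | at [451.8 -11.4 150.4] [179.5   -0.33  53.28] t 19.6 w 43.4 q6 [-3. 34.]
```

Call:
{"op": "step_arm", "data": {"steps": [[0, 0, 0, -33.2, 44.4, 0, 0], [0, 0, 0, -33.2, 44.4, 0, 0], [0, 0, 0, -33.2, 44.4, 0, 0], [0, 0, 0, -33.2, 44.4, 0, 0], [0, 0, 0, -33.2, 44.4, 0, 0], [0, 0, 0, 0, 0, 0, 0], [0, 0, 0, 0, 0, 0, 0], [0, 0, 0, 0, 0, 0, 0]]}}

```text
time_s: 20.6
ee_pos: [526.7, -275.6, 145.6]
ee_rot: [-179.9, 0.0, 53.4]
force: [-0.4, -0.4, -0.8]
gripper_width: 43.2
gripper_force: 15.0
```

```bash
python3 wm.py w6 528.5 -278 154 white; python3 - <<'E'
from h import *
import pickle
f,p=pickle.load(open("w6.pkl","rb"))
a=f["image"]
cv2.imwrite("pics/c6.png",np.hstack([cv2.resize(a[30:110,215:305],None,fx=4.4,fy=4.4,interpolation=2),cv2.resize(a[180:270,205:315],(396,352),interpolation=2)]))
E
```

```text
expect [262. 243.] pose [ 526.7 -275.6  145.6] [-1.799e+02  1.000e-02  5.336e+01]
px [258.5 241. ] cent [ 527.8 -275.3] rect [ 527.8 -275.4] [24.1 23.7] 10.3 area 444
px [258.5 240. ] cent [ 528.6 -274.1] rect [ 529.5 -273. ] [37.3 41.6] 53.4 area 1275
px [264.9 126.1] cent [ 568.6 -225.6] rect [ 568.5 -225.7] [5.7 5.8] 9.1 area 26
px [264.2  69.7] cent [ 583.9 -204.8] rect [ 584.8 -204.3] [11.7  9.4] 0.7 area 44
```

View pics/c6.png

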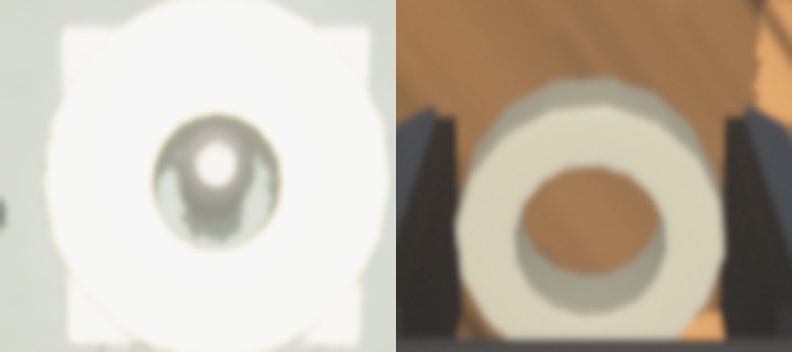

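```bash
python3 hit.py w6 263.9 67 258.5 241 153.5;python3 go.py 588.9 -199 53.5 53.3
```

```text
stud [ 589.7 -198.4   72. ] hole [ 527.4 -275.7  153.5] hole in tool [ 0.3  0.7 -7.9] shift [99.2  4.  81.5]
shift [98.5  4.1 92.5] turn [-0.06  0.    0.07] | at [ 526.9 -275.6  146. ] [-179.94    0.     53.37] t 20.65 w 43.2 q6 [-29.   8.]
```

Call:
{"op": "step_arm", "data": {"steps": [[0, 0, 0, 50, 2, 0, 0], [0, 0, 0, 49, 2, 0, 0], [0, 0, 0, 0, 0, 0, 0], [0, 0, 0, 0, 0, 20, 0], [0, 0, 0, 0, 0, 20, 0], [0, 0, 0, 0, 0, 20, 0], [0, 0, 0, 0, 0, 15, 0], [0, 0, 0, 0, 0, 8, 0]]}}

```text
time_s: 21.65
ee_pos: [589.1, -200.0, 62.6]
ee_rot: [-180.0, 0.0, 53.3]
force: [-1.3, -0.1, 0.4]
gripper_width: 43.1
gripper_force: 15.0
```

Call:
{"op": "step_arm", "data": {"steps": [[0, 0, 0, 0, 0, 3, 0], [0, 0, 0, 0, 0, 2, 0], [0, 0, 0, 0, 0, 1, 0], [0, 0, 0, 0, 0, 0.5, 0], [0, 0, 0, 0, 0, 0, 0], [0, 0, 0, 0, 0, 0, 0], [0, 0, 0, 0, 0, 0, 0], [0, 0, 0, 0, 0, 0, 0]]}}

```text
time_s: 22.65
ee_pos: [589.8, -200.1, 56.8]
ee_rot: [180.0, 0.0, 53.3]
force: [0.2, 0.3, -0.2]
gripper_width: 43.6
gripper_force: 15.0
```

Call:
{"op": "step_arm", "data": {"steps": [[0, 0, 0, 0, 0, 0.5, 0], [0, 0, 0, 0, 0, 0.5, 0], [0, 0, 0, 0, 0, 0.4, 0], [0, 0, 0, 0, 0, 0.4, 0], [0, 0, 0, 0, 0, 0, 0], [0, 0, 0, 0, 0, 0, 0], [0, 0, 0, 0, 0, 0, 0], [0, 0, 0, 0, 0, 0, 0]]}}

```text
time_s: 23.65
ee_pos: [589.7, -200.1, 55.0]
ee_rot: [180.0, 0.0, 53.3]
force: [0.1, -0.4, 0.6]
gripper_width: 42.8
gripper_force: 15.0
```

Call:
{"op": "step_arm", "data": {"steps": [[0, 0, 0, 0, 0, 0.4, 0], [0, 0, 0, 0, 0, 0.3, 0], [0, 0, 0, 0, 0, 0, 0], [0, 0, 0, 0, 0, 0, 0], [0, 0, 0, 0, 0, 0, 0], [0, 0, 0, 0, 0, 0, 0], [0, 0, 0, 0, 0, 0, 0], [0, 0, 0, 0, 0, 0, 0]]}}

```text
time_s: 24.65
ee_pos: [589.7, -200.1, 54.4]
ee_rot: [180.0, 0.0, 53.3]
force: [-0.5, 0.7, 1.6]
gripper_width: 43.4
gripper_force: 15.0
```

Call:
{"op": "step_arm", "data": {"steps": [[0, 0, 0, 0, 0, 0, 1], [0, 0, 0, 0, 0, 0, 1], [0, 0, 0, 0, 0, 0, 1], [0, 0, 0, 0, 0, 0, 1], [0, 0, 0, 0, 0, 0, 1], [0, 0, 0, 0, 0, -30, 1], [0, 0, 0, 0, 0, -50, 1], [0, 0, 0, 0, 0, -20, 1]]}}

```text
time_s: 25.65
ee_pos: [591.1, -200.6, 157.5]
ee_rot: [179.7, -0.1, 53.3]
force: [-0.5, 1.0, 0.2]
gripper_width: 91.6
gripper_force: 0.0
```

```bash
python3 - <<'E'
import numpy as np
from scipy.spatial.transform import Rotation as R
print(R.from_euler("xyz",[180,0,53.3],degrees=True).as_matrix().T@(np.array([403,-156,0])-[589.7,-200.1,0]))
E
```

```text
[-7.62183090e+01 -1.76046782e+02 -2.15595128e-14]
```

Call:
{"op": "step_arm", "data": {"steps": [[0, 0, 0, -19, -44, 0, 1], [0, 0, 0, -19, -44, 0, 1], [0, 0, 0, -19, -44, 0, 1], [0, 0, 0, -19, -44, 0, 1], [0, 0, 0, 0, 0, 0, 1], [0, 0, 0, 0, 0, 0, 1], [0, 0, 0, 0, 0, 0, 1], [0, 0, 0, 0, 0, 0, 1]]}}

```text
time_s: 26.65
ee_pos: [404.1, -156.0, 154.1]
ee_rot: [180.0, 0.0, 53.3]
force: [0.5, 0.3, -0.5]
gripper_width: 91.4
gripper_force: 0.0
```

```bash
python3 wm.py w7 403 -156 24 brass; python3 - <<'E'
from h import *
f,_=grab("scene"); t,_=grab("top"); w=cv2.imread("pics/w7.png")
a=f["image"][190:290,130:260]; b=t["image"][120:210,280:397]
cv2.imwrite("pics/c7.png",np.vstack([np.hstack([cv2.resize(a,(390,300)),cv2.resize(b,(390,300))]),cv2.resize(w[50:,:],(780,280))]))
E
```

```text
expect [257. 179.] pose [ 404.1 -156.   154.1] [180.    0.   53.3]
px [256.  176.6] cent [ 403.4 -154.5] rect [ 403.2 -154.3] [37.7 35.5] 72.0 area 1017
```

View pics/c7.png

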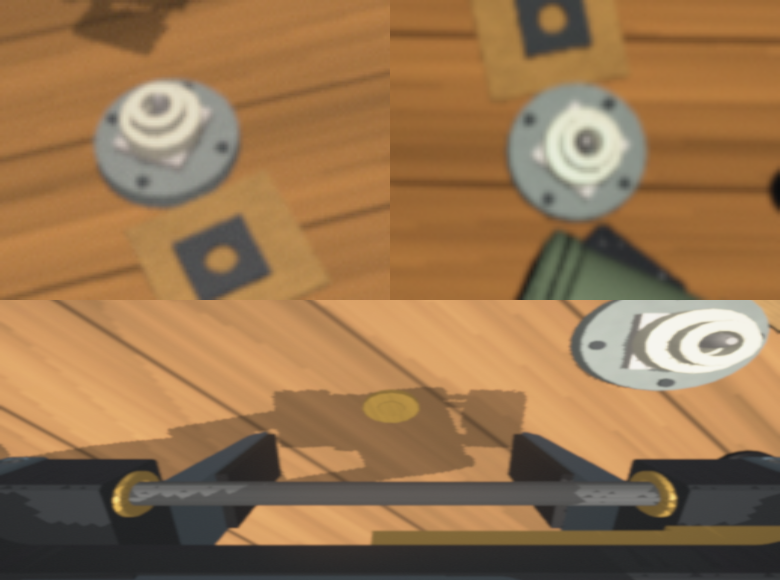

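Call:
{"op": "step_arm", "data": {"steps": [[0, 0, 0, 0.8, -2, 50, 1], [0, 0, 0, 0, 0, 50, 1], [0, 0, 0, 0, 0, 35, 1], [0, 0, 0, 0, 0, 12, 1], [0, 0, 0, 0, 0, 0, 1], [0, 0, 0, 0, 0, 0, 0], [0, 0, 0, 0, 0, 0, 0], [0, 0, 0, 0, 0, 0, 0]], "force": 20}}

```text
time_s: 27.8
ee_pos: [402.6, -154.2, 8.0]
ee_rot: [179.9, -0.0, 53.3]
force: [-0.3, -0.6, 0.3]
gripper_width: 64.2
gripper_force: 0.0
```

Call:
{"op": "step_arm", "data": {"steps": [[0, 0, 0, 0, 0, 0, 0], [0, 0, 0, 0, 0, 0, 0], [0, 0, 0, 0, 0, 0, 0], [0, 0, 0, 0, 0, 0, 0], [0, 0, 0, 0, 0, 0, 0], [0, 0, 0, 0, 0, -30, 0], [0, 0, 0, 0, 0, -50, 0], [0, 0, 0, 0, 0, -50, 0]]}}

```text
time_s: 28.8
ee_pos: [401.5, -153.7, 138.2]
ee_rot: [-179.9, 0.0, 53.3]
force: [0.6, -1.1, -0.7]
gripper_width: 37.6
gripper_force: 20.0
```

```bash
python3 - <<'E'
import numpy as np
from scipy.spatial.transform import Rotation as R
print(R.from_euler("xyz",[180,0,53.3],degrees=True).as_matrix().T@(np.array([528.5,-278,0])-[403,-154.5,0]))
E
```

```text
[-2.40173361e+01  1.74429549e+02  2.13614589e-14]
```

Call:
{"op": "step_arm", "data": {"steps": [[0, 0, 0, -6, 43.6, -5, 0], [0, 0, 0, -6, 43.6, -5, 0], [0, 0, 0, -6, 43.6, 0, 0], [0, 0, 0, -6, 43.6, 0, 0], [0, 0, 0, 0, 0, 0, 0], [0, 0, 0, 0, 0, 0, 0], [0, 0, 0, 0, 0, 0, 0], [0, 0, 0, 0, 0, 0, 0]]}}

```text
time_s: 29.8
ee_pos: [527.0, -276.8, 147.6]
ee_rot: [180.0, 0.0, 53.3]
force: [0.3, 0.1, -0.2]
gripper_width: 37.5
gripper_force: 20.0
```

```bash
python3 wm.py w8 528.5 -278 164 brass; python3 go.py 589.3 -199.5 70 53.3; python3 - <<'E'
from h import *
import pickle
f,p=pickle.load(open("w8.pkl","rb"))
a=f["image"]
cv2.imwrite("pics/c8.png",np.hstack([cv2.resize(a[30:110,215:305],None,fx=4.4,fy=4.4,interpolation=2),cv2.resize(a[180:270,205:315],(396,352),interpolation=2)]))
E
```

```text
expect [261. 249.] pose [ 527.  -276.8  147.6] [180.     0.    53.31]
px [258.4 241.7] cent [ 530.7 -273.2] rect [ 531.8 -271.5] [34.3 35.6] 53.3 area 961
shift [99.2  3.6 77.6] turn [ 0.01 -0.    0.01] | at [ 527.2 -276.9  147.6] [179.99  -0.    53.31] t 29.85 w 37.7 q6 [-29.   8.]
```

View pics/c8.png

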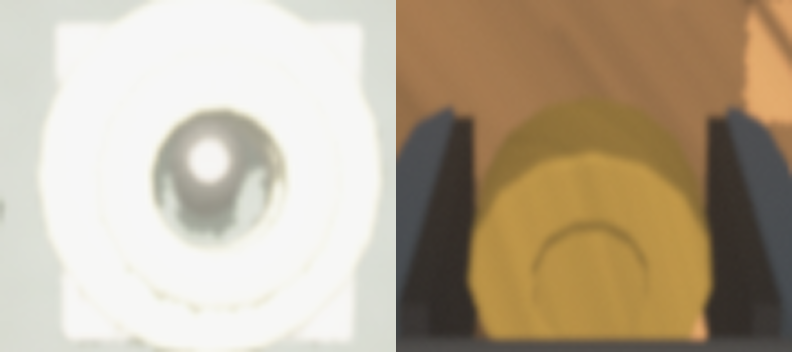

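```bash
python3 hit.py w8 262.3 66.4 258.9 218.9 164
```

```text
stud [ 589.6 -198.6   72. ] hole [ 538.2 -263.2  164. ] hole in tool [ 17.5   0.9 -16.4] shift [82.6  2.7 92. ]
```

Call:
{"op": "step_arm", "data": {"steps": [[0, 0, 0, 50.5, 1.4, 0, 0], [0, 0, 0, 50.5, 1.4, 0, 0], [0, 0, 0, 0, 0, 0, 0], [0, 0, 0, 0, 0, 20, 0], [0, 0, 0, 0, 0, 20, 0], [0, 0, 0, 0, 0, 15, 0], [0, 0, 0, 0, 0, 10, 0], [0, 0, 0, 0, 0, 6, 0]]}}

```text
time_s: 30.85
ee_pos: [590.1, -198.4, 75.9]
ee_rot: [180.0, 0.0, 53.3]
force: [-0.1, 0.6, -0.5]
gripper_width: 37.6
gripper_force: 20.0
```

Call:
{"op": "step_arm", "data": {"steps": [[0, 0, 0, 0, 0, 2, 0], [0, 0, 0, 0, 0, 2, 0], [0, 0, 0, 0, 0, 1, 0], [0, 0, 0, 0, 0, 0.5, 0], [0, 0, 0, 0, 0, 0.5, 0], [0, 0, 0, 0, 0, 0, 0], [0, 0, 0, 0, 0, 0, 0], [0, 0, 0, 0, 0, 0, 0]]}}

```text
time_s: 31.85
ee_pos: [590.2, -198.1, 70.3]
ee_rot: [180.0, 0.0, 53.3]
force: [0.2, 0.5, 0.2]
gripper_width: 37.6
gripper_force: 20.0
```

Call:
{"op": "step_arm", "data": {"steps": [[0, 0, 0, 0, 0, 0.4, 0], [0, 0, 0, 0, 0, 0.3, 0], [0, 0, 0, 0, 0, 0.3, 0], [0, 0, 0, 0, 0, 0, 0], [0, 0, 0, 0, 0, 0, 0], [0, 0, 0, 0, 0, 0, 0], [0, 0, 0, 0, 0, 0, 0], [0, 0, 0, 0, 0, 0, 0]]}}

```text
time_s: 32.85
ee_pos: [590.2, -198.2, 69.3]
ee_rot: [180.0, 0.0, 53.3]
force: [-1.9, 0.1, 0.2]
gripper_width: 37.6
gripper_force: 20.0
```

Call:
{"op": "step_arm", "data": {"steps": [[0, 0, 0, 0, 0, 0.3, 0], [0, 0, 0, 0, 0, 0.3, 0], [0, 0, 0, 0, 0, 0, 0], [0, 0, 0, 0, 0, 0, 1], [0, 0, 0, 0, 0, 0, 1], [0, 0, 0, 0, 0, 0, 1], [0, 0, 0, 0, 0, 0, 1], [0, 0, 0, 0, 0, 0, 1]]}}

```text
time_s: 33.85
ee_pos: [590.2, -198.2, 68.6]
ee_rot: [180.0, 0.0, 53.3]
force: [-0.7, 0.6, 0.1]
gripper_width: 84.6
gripper_force: 0.0
```

Call:
{"op": "step_arm", "data": {"steps": [[0, 0, 0, 0, 0, -30, 1], [0, 0, 0, 0, 0, -50, 1], [0, 0, 0, 0, 0, -50, 1], [0, 0, 0, -55, 0, 0, 1], [0, 0, 0, -55, 0, 0, 1], [0, 0, 0, -55, 0, 0, 1], [0, 0, 0, 0, 0, 0, 1], [0, 0, 0, 0, 0, 0, 1]]}}

```text
time_s: 34.85
ee_pos: [491.7, -330.2, 198.7]
ee_rot: [180.0, -0.0, 53.2]
force: [0.8, 0.7, 0.3]
gripper_width: 91.3
gripper_force: 0.0
```

```bash
python3 - <<'E'
from h import *
f,_=grab("scene"); t,_=grab("top"); w,p=grab("wrist")
a=f["image"][190:290,130:260]; b=t["image"][120:210,280:397]
cv2.imwrite("pics/c9.png",np.vstack([np.hstack([cv2.resize(a,(390,300)),cv2.resize(b,(390,300))]),cv2.resize(w["image"][:184],(780,280))]))
for z in (82,): print(proj(f,(589,-198.5,86),None),proj(t,(589,-198.5,86)))
E
```

```text
(np.float64(181.51844198303075), np.float64(217.61010902105693)) (np.float64(339.50494771217467), np.float64(160.3146496127044))
```

View pics/c9.png

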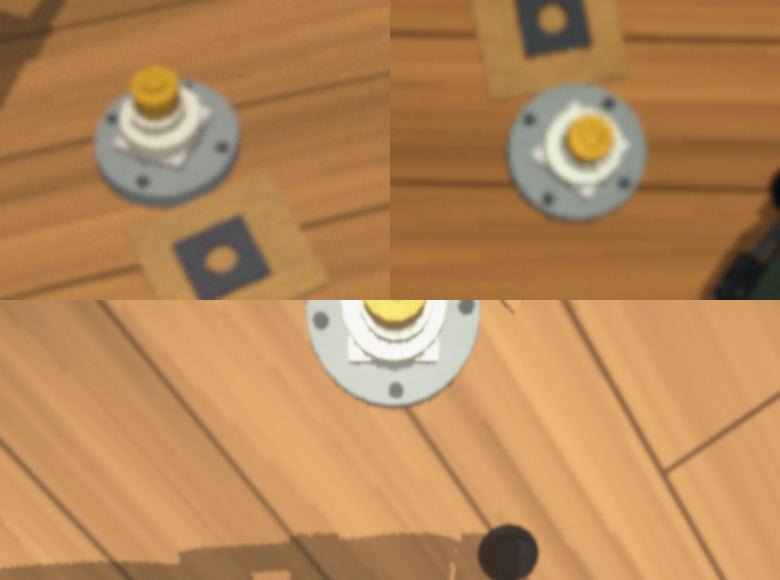

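The pictures show the full stack upright. The cap's top is at about (182,217) in the scene view and (340,161) in the top view; the seated height predicts (181.5,217.6) and (339.5,160.3).

```bash
python3 -c "
from workcell import *
print(job_done())"
```

```text
the job is handed in; nothing more can be done
None
```

The stack is built on the stud (square plate, wide ring, narrow ring, brass cap) and the job is handed in at about 35 s; the last pictures showed it seated and upright, but no verdict came back.

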